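# Snap the wide chip screen into its stand

## Robot

A 6-joint arm with a two-finger parallel gripper is mounted at the origin on the work surface; the furniture and walls round the work are solid. World frame = base frame: x ahead of the robot, y to its left, z up, the work surface at z = 0. Lengths are in m, angles in rad, forces in N, time in s.
With the tool pointing down it reaches from about 0.325 to 0.9 m from the base axis. Payload 6.1 kg.
Tool frame: the origin (TCP) lies at the very end of the fingers, on their centre line; the grasp point (between the pads) lies 19 mm behind it; z points along the fingers, y is the line along which they close (so a half turn about z gives the same grasp; the last joint's range is limited). The gripper opens to 87 mm and grips with 3 to 60 N. Pads are 19 mm wide; open, the fingers measure 117 mm over their backs; the gripper's body (75 mm by 190 mm) begins 51 mm behind the grasp point.
Start: joints at [0.993, 0.22, 1.526, -0, 1.395, -0.126], TCP at [0.273, 0.562, 0.223] pointing down, gripper open.
Joint ranges: [-2.98, 2.98], [-0.91, 2.08], [0.09, 2.57], [-1.24, 4.39], [0.2, 2.65], [-2.68, 2.68]. Speed limits (rad/s): [2.57, 2.57, 3.01, 3.14, 3.14, 3.14].

## Interface

Orientations are given as a unit quaternion [x, y, z, w].
In Python, from station import sense, eyes, env gives the robot as it stands. The module is installed in compiled form; this text tells all that it offers.
- The arm moves only by the tool send_rows, never from a script. Its argument "increments" is a list of rows, each an object of numbers: "x", "y", "z": the shift along the tool's x, y, z in m; "wx", "wy", "wz": the turn, a rotation vector about the tool's x, y, z in degrees. In form: [{"x": .., "y": .., "z": .., "wx": .., "wy": .., "wz": ..}, ...]. A call has 1 to 20 rows; each row is the pose to reach, as a shift and turn from the pose commanded when the call began, along the tool's axes at that moment; what a row does not reach only later rows make up. A row lasts 1/10 s, in which the tool goes at most 50 mm and 8.59 degrees, less where a joint would pass 70% of its speed; a pose out of reach is approached as far as the arm can. A call with a gripper value outside its range is refused whole. "fingers" is the finger opening in m, from 0 to 0.087, set as the call begins (left out, the last holds). The fingers move at their own pace and stop on an object; "squeeze" is the grip in N (left out, the last holds). Time passes only in rows, so rows that repeat a pose let the fingers close. It gives the time, the measured TCP pose, the force, the opening and the grip force at its end, in the units of the state.
- sense(): the state, without advancing time (a new reading comes with each control period).
- eyes.camera(name): name is "scene" or "top" or "wrist"; returns a dict with "frame" (400x640x3 uint8, red, green, blue), "intrinsics" (3x3 intrinsics, pixels), "cam_to_world" (4x4, takes a point from camera to world coordinates). Camera axes: x right, y up, looking along -z (the intrinsics and any distortion apply to the point x, -y, -z); pixel columns grow to the right and rows downward; lengths in m; the calibration is good to about 2 mm. A picture is of the moment at which its call begins. There is no depth.
- env.close_job(): hands the job in; it is judged then, once.
The state is a dict: "clock": time; "q": joint angles; "qvel": joint speeds; "effort": joint torques, N m; "tcp_pos": TCP position; "eef_rot": TCP orientation; "ft_force": force on the tool from outside, world axes, zero at the start; "ft_torque": the same for the moment, N m; "finger_gap": finger opening in m; "gripper_force": force on a finger pad.
Only numpy, scipy, OpenCV 4.12 (cv2) and the standard library are available. Lean on these libraries where they do the work, as an engineer would, in place of code of your own. Each camera call takes 0.05 s, during which the arm holds its last target. There are 200 camera calls.

## Task

Fit the wide chip screen to its stand: lift it out of the wooden rack, lower its grooved bottom edge into the open mouth of the two spring clips, centred and close along the support bar behind, and let go of it there, standing loose on the clips. Then press down on its top edge until both clips have snapped into the groove and the screen is upright and fully down on the base. Leave the two narrow screens in the rack and the things lying about where they are.

Things in the scene. Friction and masses are not known exactly. Their poses are not given: they have to be found in the camera images.
- wide_screen_mid (a point): centre (half-way up) of the wide chip screen: upright clear panel in an aluminium frame, 10 mm thick (x), 170 mm long (y), 100 mm high (z), 0.22 kg; the top rail (16 mm high) is the place to grip and to press. A groove 3 mm deep runs along both faces 17.5 to 28.5 mm above the bottom edge, but not across the end posts (outer 14 mm), so either face may look forward. Starts upright in the rack.
- wide_end_1 (a point): one end (+y) of the wide screen's bottom edge, at mid-thickness, 85 mm from its middle
- wide_end_2 (a point): the other end (-y) of the wide screen's bottom edge
- narrow_screen_1_mid (a point): centre, half-way up, of a narrow screen: like the wide one (10 mm thick in x, 100 mm high) but only 115 mm long (y). Stays in the rack.
- narrow_screen_2_mid (a point): centre, half-way up, of the other narrow screen, 115 mm long. Stays in the rack.
- rack: wooden rack fixed to the table, 156 x 136 mm, origin at the centre of its underside; foot 12 mm thick (the screens stand on it), two notched cross bars up to 46 mm high at x = +-42 mm. Three slots run along its x axis at y = -45, 0 and +45 mm, 13 mm wide; a screen comes out straight up. To its right the saw's overhead beam crosses 0.58 m above the table: keep the lift low.
- seat (a point): where the middle of the bottom edge of the fitted screen rests: on the stand's base plate, 10 mm above the table, at the fitted screen's mid-thickness. z up, y along the screen, -x the front. A rear jaw (up to 34 mm above this point) has its face at x = +5 mm. A screen set in the clips' mouth rests loose about 28 mm above, leaning back; about 10 N straight down (up to 20 off-centre) snaps it home.
- bar (a point): middle of the top edge of the stand's support bar, on its front face, which is the plane of the rear jaw's face: 94 mm above the seat, at x = +5 mm from it; bar 164 mm long (y), 8 mm thick, 16 mm high. The fitted screen's top stands only 6 mm above it, so there is no room for a finger behind the screen.
- clip_left (a joint): angle of the sprung steel lip in front of the screen, 36 mm long, centred at y = +40 mm of the seat: 0 closed, about 0.01 with its nose in the groove, about 0.12 (forced forwards) while the foot passes, at most 0.4. Its round nose is 23 mm above the seat and 7.5 mm before the rear jaw; above it the lip flares forward to a mouth about 18 mm wide, 48 mm above the seat.
- clip_right (a joint): the same for the second sprung lip, centred at y = -40 mm of the seat
- push_block: bystander: yellow push block with bow handle, 75 x 150 x 78 mm, origin under its centre
- masking_tape: bystander: roll of masking tape lying flat, 100 mm across, 24 mm high, origin under its centre
- spring_clamp: bystander: plastic spring clamp lying flat, 66 x 104 x 16 mm, origin under its centre

How it is judged:
By the outcome, as a careful person would: the job done as asked, in the order asked, and still so for the second after the job is handed in, with the robot touching nothing.
It also fails if it takes over 51 s, if anything falls off the work surface, if the arm or the gripper's body presses on something with over 40 N, if the wrist force passes 120 N, or if a joint passes its speed limit or range.

## Working session

There is one attempt and no reset: what is moved stays moved. The work goes in short steps, Python scripts to look and compute and a tool call to move; the robot and the scene stay as the last step left them, time stands still between calls to the robot, and variables do not carry over. Pictures are saved under pics/ and viewed, at most 12 in all, crops included, and the job is handed in when it is done.

Besides the shell and the picture viewer there is one more tool, called by a JSON object that holds its "api" and its "payload", one argument or row to a line. send_rows: Moves the arm, as the interface text tells. Its arguments: {"type":"object","properties":{"increments":{"type":"array","items":{"type":"object","properties":{"x":{"type":"number"},"y":{"type":"number"},"z":{"type":"number"},"wx":{"type":"number"},"wy":{"type":"number"},"wz":{"type":"number"}}}},"fingers":{"type":"number"},"squeeze":{"type":"number"}},"required":["increments"]}

```bash
mkdir -p pics; cat > h.py <<'E'
import numpy as np, cv2
from station import sense, eyes, env
def shot(name, fn):
    d=eyes.camera(name); cv2.imwrite('pics/'+fn+'.png', d['frame'][:,:,::-1]); np.savez('pics/'+fn+'.npz',K=d['intrinsics'],T=d['cam_to_world']); return d
def ray(fn,u,v):
    d=np.load('pics/'+fn+'.npz'); K,T=d['K'],d['T']
    c=np.linalg.inv(K)@[u,v,1]; r=T[:3,:3]@[c[0],-c[1],-c[2]]
    return T[:3,3], r/np.linalg.norm(r)
def onz(fn,u,v,z):
    o,r=ray(fn,u,v); return o+r*(z-o[2])/r[2]
def proj(fn,p):
    d=np.load('pics/'+fn+'.npz'); K,T=d['K'],d['T']
    c=np.linalg.inv(T)@np.append(p,1); w=K@[c[0],-c[1],-c[2]]; return w[:2]/w[2]
def tri(*obs):
    A=np.zeros((3,3));b=np.zeros(3)
    for f,u,v in obs:
        o,r=ray(f,u,v); M=np.eye(3)-np.outer(r,r); A+=M; b+=M@o
    return np.linalg.solve(A,b)
E
python3 - <<'E'
from h import *
for n in ['scene','top']:
    d=shot(n,n+'0'); print(n,d['intrinsics'].round(1).tolist(),d['cam_to_world'].round(3).tolist())
s=sense(); print({k:np.round(v,4) for k,v in s.items()})
E
```

```text
scene [[462.2, 0.0, 319.8], [0.0, 462.2, 193.5], [0.0, 0.0, 1.0]] [[-0.607, -0.521, 0.601, 1.233], [0.795, -0.4, 0.456, 0.649], [0.002, 0.754, 0.656, 0.986], [0.0, 0.0, 0.0, 1.0]]
top [[455.6, 0.0, 322.8], [0.0, 455.6, 199.8], [0.0, 0.0, 1.0]] [[-0.033, 0.978, -0.207, 0.147], [-0.999, -0.031, 0.011, 0.036], [0.004, 0.207, 0.978, 1.507], [0.0, 0.0, 0.0, 1.0]]
{'clock': np.float64(0.1), 'q': array([ 0.9929,  0.2211,  1.5275, -0.    ,  1.3947, -0.1261]), 'qvel': array([-0.001 , -0.0032, -0.0029, -0.0011,  0.0018, -0.0007]), 'effort': array([ 3.00000e-04, -4.95949e+01, -3.88518e+01,  7.02000e-02,
        5.16000e-02, -1.00000e-04]), 'tcp_pos': array([0.2726, 0.5618, 0.2216]), 'eef_rot': array([ 2.240e-01,  9.746e-01, -8.000e-04, -3.000e-04]), 'ft_force': array([-0.6519, -0.8203, -0.7653]), 'ft_torque': array([-0.0236, -0.013 ,  0.0285]), 'gripper_force': np.float64(0.0), 'finger_gap': np.float64(0.0872)}
```

View pics/scene0.png

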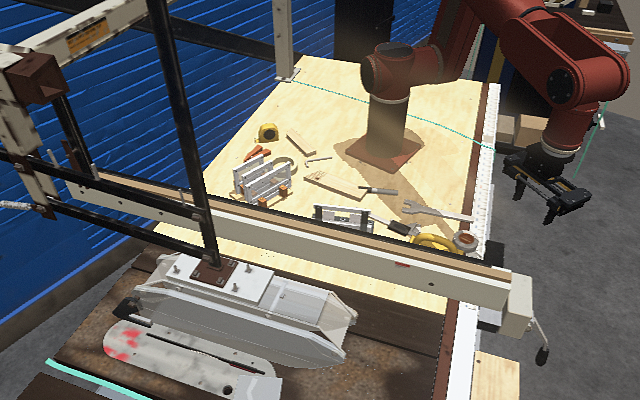

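View pics/top0.png

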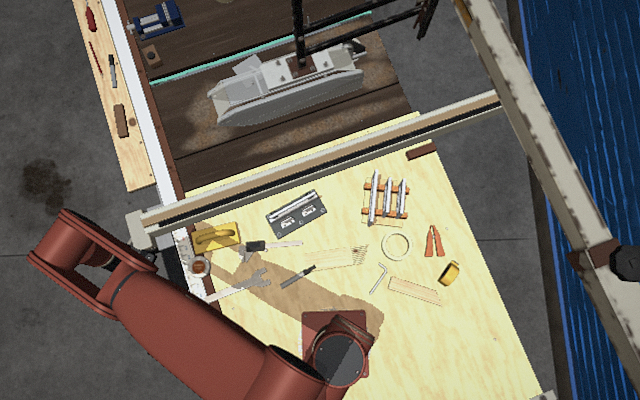

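The top view shows the rack at about (385,200), with the wide screen probably its left one at (374,197), and the stand at about (297,212). The scene view shows the rack at (262,180) and the stand at (342,217). I'll zoom in on both.

```bash
python3 - <<'E'
import cv2, numpy as np
a=cv2.imread('pics/top0.png')[160:250,255:420]; b=cv2.imread('pics/scene0.png')[140:240,225:385]
f=lambda i:cv2.resize(i,None,fx=4.8,fy=4.8,interpolation=cv2.INTER_CUBIC)
a=cv2.resize(a,(790,430),interpolation=cv2.INTER_CUBIC)
cv2.imwrite('pics/ca.png',a); cv2.imwrite('pics/cb.png',f(b))
E
```

```text
(no output)
```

View pics/ca.png

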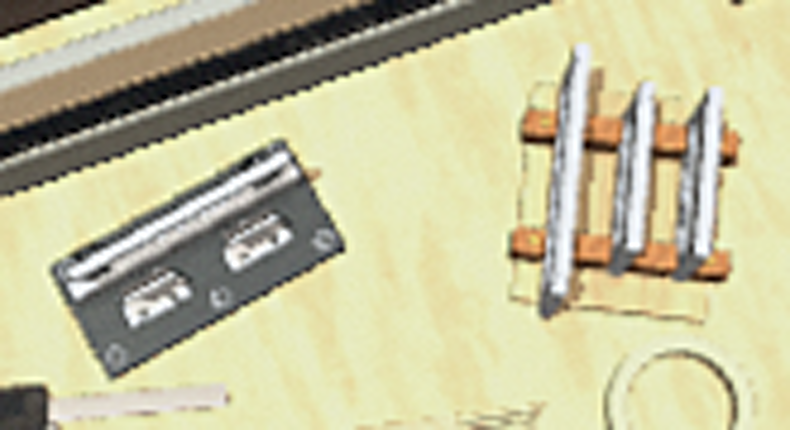

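View pics/cb.png

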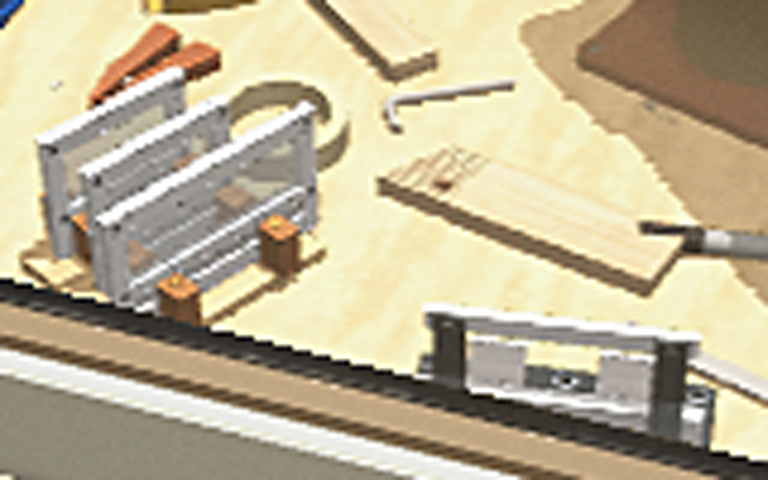

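Crop of top: the wide screen's top rail runs from (581,48) to (563,292). The bar is at (75,282)-(295,160), and the base plate corners are (52,268), (112,378), (345,248) and (283,140), so the front faces the robot.

```bash
python3 - <<'E'
from h import *
t=lambda u,v:(255+u/4.788,160+v/4.778)
s=lambda u,v:(225+u/4.8,140+v/4.8)
for n,p,z in [('wA',(581,48),.112),('wB',(563,292),.112),('barL',(75,285),.104),('barR',(298,163),.104),('c1',(52,268),.01),('c2',(112,378),.01),('c3',(345,248),.01),('c4',(283,140),.01),('rk',(530,85),.012),('rk2',(510,298),.012),('rk3',(705,320),.012),
 ('n1a',(646,85),.112),('n1b',(625,255),.112),('n2a',(713,92),.112),('n2b',(695,258),.112)]:
    print(n,onz('top0',*t(*p),z).round(4))
for n,p,z in [('wA',(103,222),.112),('wB',(310,108),.112),('barL',(700,338),.104),('barR',(430,308),.104)]:
    print(n,onz('scene0',*s(*p),z).round(4))
d=np.load('pics/scene0.npz')
E
```

```text
wA [ 0.5335 -0.1523  0.112 ]
wB [ 0.3699 -0.1312  0.112 ]
barL [0.386  0.1853 0.104 ]
barR [0.4629 0.0377 0.104 ]
c1 [0.4145 0.2112 0.01  ]
c2 [0.3361 0.1705 0.01  ]
c3 [0.4221 0.0069 0.01  ]
c4 [0.501  0.0479 0.01  ]
rk [ 0.5351 -0.1281  0.012 ]
rk2 [ 0.3828 -0.1062  0.012 ]
rk3 [ 0.3631 -0.2405  0.012 ]
n1a [ 0.5067 -0.1938  0.112 ]
n1b [ 0.393  -0.1729  0.112 ]
n2a [ 0.5006 -0.2377  0.112 ]
n2b [ 0.3895 -0.2183  0.112 ]
wA [ 0.5384 -0.1493  0.112 ]
wB [ 0.3733 -0.1232  0.112 ]
barL [0.3962 0.1922 0.104 ]
barR [0.4714 0.0517 0.104 ]
```

{"api": "send_rows", "payload": {
  "increments": [
    {"x": -0.03, "y": -0.034, "z": -0.008, "wz": 3.5},
    {"x": -0.06, "y": -0.068, "z": -0.016, "wz": 7},
    {"x": -0.09, "y": -0.102, "z": -0.024, "wz": 10.5},
    {"x": -0.12, "y": -0.136, "z": -0.032, "wz": 14},
    {"x": -0.15, "y": -0.17, "z": -0.04, "wz": 17.5},
    {"x": -0.18, "y": -0.204, "z": -0.048, "wz": 21},
    {"x": -0.21, "y": -0.238, "z": -0.056, "wz": 24.5},
    {"x": -0.24, "y": -0.272, "z": -0.064, "wz": 28},
    {"x": -0.27, "y": -0.306, "z": -0.072, "wz": 31.5},
    {"x": -0.3, "y": -0.34, "z": -0.08, "wz": 35},
    {"x": -0.316, "y": -0.36, "z": -0.08, "wz": 36.5},
    {"x": -0.316, "y": -0.36, "z": -0.08, "wz": 36.5},
    {"x": -0.316, "y": -0.36, "z": -0.08, "wz": 36.5},
    {"x": -0.316, "y": -0.36, "z": -0.08, "wz": 36.5},
    {"x": -0.316, "y": -0.36, "z": -0.08, "wz": 36.5}
  ],
  "fingers": 0.034,
  "squeeze": 25
}}

```text
invalid input
```

```bash
cat >> h.py <<'E'
from scipy.spatial.transform import Rotation as Ro
def st():
    s=sense(); R=Ro.from_quat(s['eef_rot']).as_matrix()
    print('t',round(float(s['clock']),2),'tcp',s['tcp_pos'].round(4),'yawY',np.degrees(np.arctan2(R[1,1],R[0,1])).round(2),'zax',R[:,2].round(4),'F',s['ft_force'].round(1),'gap',round(float(s['finger_gap']),4),'gf',round(float(s['gripper_force']),1))
    return s['tcp_pos'],R
def to(p,yaw):
    t,R=st(); d=R.T@(np.array(p)-t); y=np.degrees(np.arctan2(R[1,1],R[0,1]))
    print('shift',d.round(4),'wz',round(-((yaw-y+180)%360-180),2))
E
python3 - <<'E'
from h import *
d=shot('wrist','w1'); print(d['cam_to_world'].round(3).tolist(),d['intrinsics'][0,0]); to([.4535,-.14,.26],81.9)
cv2.imwrite('pics/w1z.png',cv2.resize(cv2.imread('pics/w1.png'),(800,500)))
t=lambda u,v:(255+u/4.788,160+v/4.778)
s=lambda u,v:(225+u/4.8,140+v/4.8)
o,a=ray('top0',*t(0,160));_,b=ray('top0',*t(460,0)); n=np.cross(a,b)
for p in [(0,283),(420,370)]:
    q,r=ray('scene0',*s(*p)); print('fence',(q+r*((o-q)@n)/(r@n)).round(3))
E
```

```text
[[0.436, -0.861, -0.261, 0.201], [0.9, 0.417, 0.127, 0.598], [-0.001, -0.29, 0.957, 0.384], [0.0, 0.0, 0.0, 1.0]] 320.96099009270955
t 0.15 tcp [0.2726 0.5619 0.2217] yawY 64.11 zax [-9.0e-04 -1.3e-03 -1.0e+00] F [-0.8 -0.7 -0.6] gap 0.0873 gf 0.0
shift [-0.4692 -0.5525 -0.0376] wz -17.79
fence [ 0.605 -0.172  0.097]
fence [0.52  0.082 0.108]
```

View pics/w1z.png

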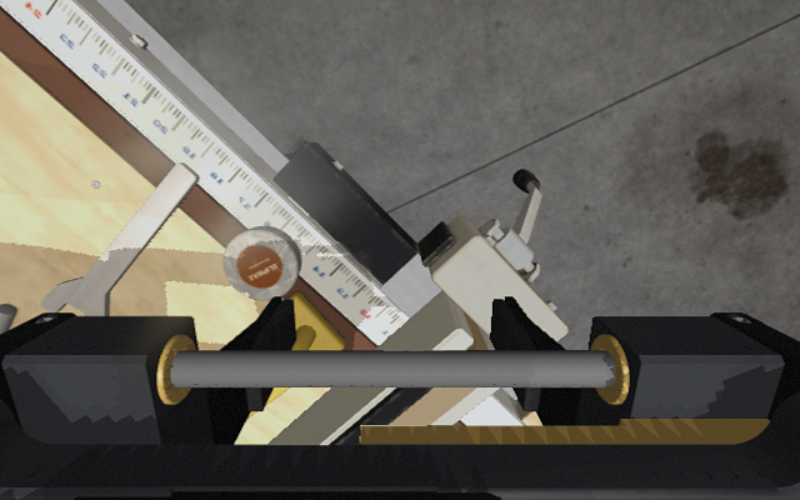

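That is the wrist view at the start pose, because the move was refused. I'll resend it with complete rows.

{"api": "send_rows", "payload": {
  "increments": [
    {"x": -0.1, "y": -0.1, "z": -0.04, "wx": 0, "wy": 0, "wz": 9},
    {"x": -0.2, "y": -0.2, "z": -0.078, "wx": 0, "wy": 0, "wz": 18},
    {"x": -0.3, "y": -0.3, "z": -0.078, "wx": 0, "wy": 0, "wz": 27},
    {"x": -0.4, "y": -0.397, "z": -0.078, "wx": 0, "wy": 0, "wz": 36.5},
    {"x": -0.4, "y": -0.397, "z": -0.078, "wx": 0, "wy": 0, "wz": 36.5},
    {"x": -0.4, "y": -0.397, "z": -0.078, "wx": 0, "wy": 0, "wz": 36.5},
    {"x": -0.4, "y": -0.397, "z": -0.078, "wx": 0, "wy": 0, "wz": 36.5},
    {"x": -0.4, "y": -0.397, "z": -0.078, "wx": 0, "wy": 0, "wz": 36.5},
    {"x": -0.4, "y": -0.397, "z": -0.078, "wx": 0, "wy": 0, "wz": 36.5},
    {"x": -0.4, "y": -0.397, "z": -0.078, "wx": 0, "wy": 0, "wz": 36.5},
    {"x": -0.4, "y": -0.397, "z": -0.078, "wx": 0, "wy": 0, "wz": 36.5},
    {"x": -0.4, "y": -0.397, "z": -0.078, "wx": 0, "wy": 0, "wz": 36.5},
    {"x": -0.4, "y": -0.397, "z": -0.078, "wx": 0, "wy": 0, "wz": 36.5},
    {"x": -0.4, "y": -0.397, "z": -0.078, "wx": 0, "wy": 0, "wz": 36.5},
    {"x": -0.4, "y": -0.397, "z": -0.078, "wx": 0, "wy": 0, "wz": 36.5}
  ],
  "fingers": 0.034,
  "squeeze": 25
}}

```text
clock: 1.65
tcp_pos: [0.4589, 0.0316, 0.3002]
eef_rot: [0.517, 0.856, 0.0, -0.0]
ft_force: [-0.5, -0.1, 0.8]
finger_gap: 0.0337
gripper_force: 0.0
```

```bash
python3 - <<'E'
from h import *
d=shot('wrist','w2'); to([.49,-.145,.28],81.9)
cv2.imwrite('pics/w2z.png',cv2.resize(cv2.imread('pics/w2.png'),(800,500)))
E
```

```text
t 1.7 tcp [0.4589 0.0317 0.3002] yawY 27.71 zax [-5.e-04  4.e-04 -1.e+00] F [ 0.6  0.9 -0.3] gap 0.0342 gf 0.0
shift [-0.1709 -0.0547  0.0202] wz -54.19
```

View pics/w2z.png

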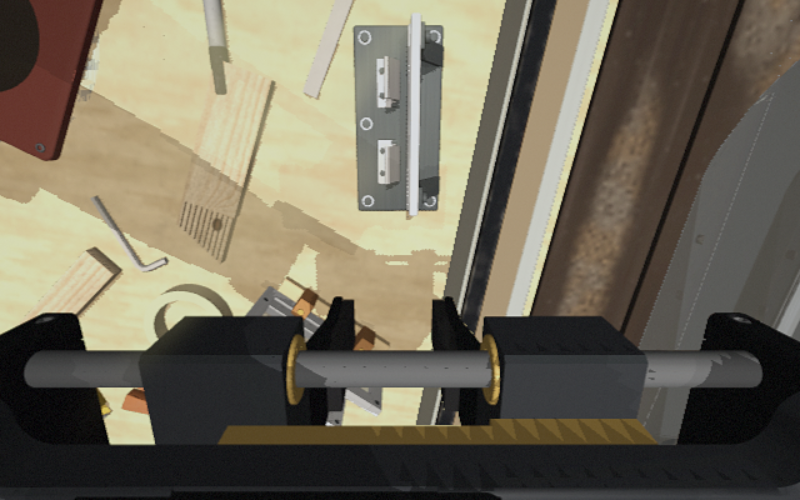

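The wrist view shows the stand. The bar runs from (418,14) to (413,214) and the clips are at (388,82) and (388,162). I'll measure the bar edges and the clips numerically and go on to the rack view.

```bash
python3 - <<'E'
from h import *
g=cv2.cvtColor(cv2.imread('pics/w2.png'),cv2.COLOR_BGR2GRAY)
for r in [20,40,60,90,120,150,165]: print(r,g[r,318:346].tolist())
for c in [331,333]: print(c,g[5:22,c].tolist(),g[162:178,c].tolist())
E
```

```text
20 [147, 146, 146, 147, 146, 145, 145, 144, 163, 190, 181, 187, 217, 215, 214, 215, 216, 217, 194, 115, 128, 116, 105, 119, 120, 118, 117, 116]
40 [137, 133, 127, 127, 124, 123, 124, 112, 127, 154, 169, 208, 218, 217, 217, 217, 219, 206, 128, 29, 47, 61, 69, 67, 67, 65, 68, 72]
60 [132, 122, 109, 114, 114, 118, 103, 67, 138, 160, 170, 220, 220, 217, 218, 219, 222, 200, 92, 96, 128, 125, 119, 120, 123, 121, 120, 121]
90 [123, 119, 113, 113, 112, 114, 112, 98, 135, 154, 170, 223, 219, 219, 218, 220, 220, 193, 103, 121, 121, 119, 116, 121, 123, 119, 120, 121]
120 [137, 123, 104, 112, 113, 113, 107, 111, 141, 162, 191, 221, 218, 218, 218, 221, 205, 132, 112, 116, 116, 114, 116, 116, 115, 115, 116, 115]
150 [106, 108, 106, 106, 105, 106, 95, 127, 158, 174, 213, 221, 220, 219, 220, 221, 195, 92, 101, 94, 67, 71, 69, 64, 64, 65, 63, 64]
165 [104, 106, 105, 102, 103, 101, 97, 132, 150, 169, 218, 221, 220, 220, 222, 209, 149, 94, 93, 90, 100, 99, 100, 109, 129, 145, 129, 104]
331 [209, 210, 209, 209, 208, 213, 214, 215, 215, 215, 215, 215, 215, 215, 215, 215, 215] [220, 220, 220, 220, 219, 220, 220, 221, 221, 222, 193, 211, 212, 212, 210, 211]
333 [209, 209, 209, 209, 209, 213, 214, 215, 214, 215, 215, 215, 215, 215, 215, 215, 215] [211, 211, 210, 209, 210, 214, 209, 210, 209, 209, 198, 209, 211, 210, 210, 210]
```

{"api": "send_rows", "payload": {
  "increments": [
    {"x": -0.04, "y": -0.013, "z": 0, "wx": 0, "wy": 0, "wz": -8},
    {"x": -0.08, "y": -0.026, "z": 0.01, "wx": 0, "wy": 0, "wz": -16},
    {"x": -0.12, "y": -0.04, "z": 0.015, "wx": 0, "wy": 0, "wz": -24},
    {"x": -0.15, "y": -0.05, "z": 0.02, "wx": 0, "wy": 0, "wz": -32},
    {"x": -0.171, "y": -0.055, "z": 0.02, "wx": 0, "wy": 0, "wz": -40},
    {"x": -0.171, "y": -0.055, "z": 0.02, "wx": 0, "wy": 0, "wz": -48},
    {"x": -0.171, "y": -0.055, "z": 0.02, "wx": 0, "wy": 0, "wz": -54.2},
    {"x": -0.171, "y": -0.055, "z": 0.02, "wx": 0, "wy": 0, "wz": -54.2},
    {"x": -0.171, "y": -0.055, "z": 0.02, "wx": 0, "wy": 0, "wz": -54.2},
    {"x": -0.171, "y": -0.055, "z": 0.02, "wx": 0, "wy": 0, "wz": -54.2}
  ]
}}

```text
clock: 2.7
tcp_pos: [0.49, -0.1457, 0.2806]
eef_rot: [0.072, 0.997, 0.0, 0.0]
ft_force: [0.1, 0.5, 0.4]
finger_gap: 0.0338
gripper_force: 0.0
```

```bash
python3 - <<'E'
from h import *
d=shot('wrist','w3'); st()
cv2.imwrite('pics/w3z.png',cv2.resize(cv2.imread('pics/w3.png')[:300,100:540],(800,545)))
E
```

```text
t 2.75 tcp [ 0.49   -0.1459  0.2806] yawY 81.78 zax [ 1.e-04 -0.e+00 -1.e+00] F [ 0.3  0.3 -0.7] gap 0.0341 gf 0.0
```

View pics/w3z.png

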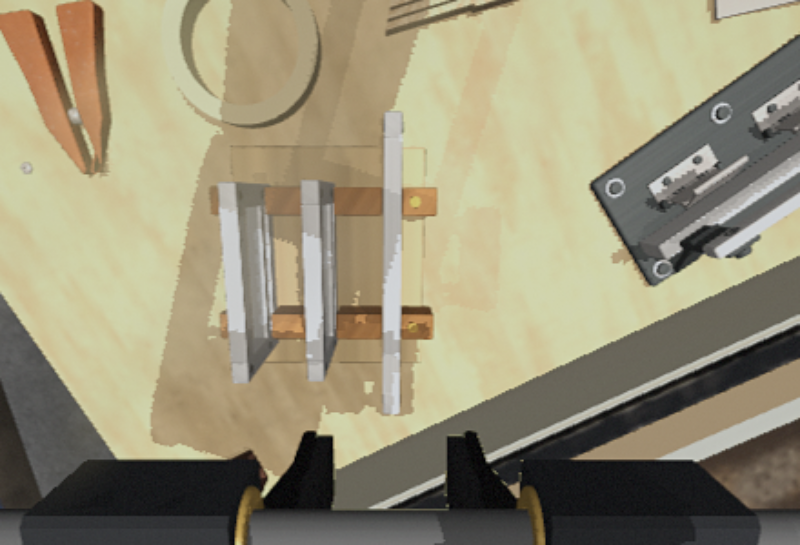

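The wide screen's top edge runs from crop (394,112) to (391,413) in the rack, with the narrow ones at (314,280) and (236,280). Next I'll convert these and the bar edges to world coordinates.

```bash
python3 - <<'E'
from h import *
k=440/800
a=onz('w3',100+394*k,112*k,.112); b=onz('w3',100+391*k,413*k,.112)
print('wide',a,b,(a+b)/2,np.linalg.norm(a-b),np.degrees(np.arctan2(*(b-a)[1::-1])))
c=onz('w2',329.8,11,.104); e=onz('w2',327.5,171.5,.104)
y=(c-e)/np.linalg.norm(c-e); 
print('bar',c,e,(c+e)/2,np.linalg.norm(c-e),np.degrees(np.arctan2(y[1],y[0])))
x=np.array([y[1],-y[0],0]); print('seat',((c+e)/2-.005*x))
for p in [(388,60),(388,105),(388,142),(388,183)]:   # clip ends, ~z 0.058
    q=onz('w2',p[0]*.8,p[1]*.8,.058); print('clip', ((q-(c+e)/2)@y).round(4))
m=(a+b)/2; to([m[0],m[1],.09],np.degrees(np.arctan2(*(b-a)[1::-1]))+90)
E
```

```text
wide [ 0.37247875 -0.12521238  0.112     ] [ 0.53878067 -0.15059729  0.112     ] [ 0.45562971 -0.13790483  0.112     ] 0.16822818973588805 -8.678838159271862
bar [0.39440036 0.18959033 0.104     ] [0.46896552 0.04697289 0.104     ] [0.43168294 0.11828161 0.104     ] 0.16093383293527463 117.60207063969037
seat [0.42725201 0.11596497 0.104     ]
clip 0.0543
clip 0.0154
clip -0.0183
clip -0.0578
t 2.75 tcp [ 0.49   -0.1459  0.2806] yawY 81.78 zax [ 1.e-04 -0.e+00 -1.e+00] F [ 0.3  0.3 -0.7] gap 0.0341 gf 0.0
shift [0.0352 0.003  0.1906] wz 0.46
```

{"api": "send_rows", "payload": {
  "increments": [
    {"x": 0.035, "y": 0.003, "z": 0.04, "wx": 0, "wy": 0, "wz": 0.5},
    {"x": 0.035, "y": 0.003, "z": 0.08, "wx": 0, "wy": 0, "wz": 0.5},
    {"x": 0.035, "y": 0.003, "z": 0.12, "wx": 0, "wy": 0, "wz": 0.5},
    {"x": 0.035, "y": 0.003, "z": 0.14, "wx": 0, "wy": 0, "wz": 0.5},
    {"x": 0.035, "y": 0.003, "z": 0.155, "wx": 0, "wy": 0, "wz": 0.5},
    {"x": 0.035, "y": 0.003, "z": 0.165, "wx": 0, "wy": 0, "wz": 0.5},
    {"x": 0.035, "y": 0.003, "z": 0.175, "wx": 0, "wy": 0, "wz": 0.5},
    {"x": 0.035, "y": 0.003, "z": 0.185, "wx": 0, "wy": 0, "wz": 0.5},
    {"x": 0.035, "y": 0.003, "z": 0.1915, "wx": 0, "wy": 0, "wz": 0.5},
    {"x": 0.035, "y": 0.003, "z": 0.1915, "wx": 0, "wy": 0, "wz": 0.5},
    {"x": 0.035, "y": 0.003, "z": 0.1915, "wx": 0, "wy": 0, "wz": 0.5}
  ]
}}

```text
clock: 3.85
tcp_pos: [0.4559, -0.1387, 0.0893]
eef_rot: [0.076, 0.997, -0.0, 0.0]
ft_force: [0.9, -1.0, 0.1]
finger_gap: 0.0339
gripper_force: 0.0
```

{"api": "send_rows", "payload": {
  "increments": [
    {"x": 0, "y": 0, "z": 0, "wx": 0, "wy": 0, "wz": 0},
    {"x": 0, "y": 0, "z": 0, "wx": 0, "wy": 0, "wz": 0},
    {"x": 0, "y": 0, "z": 0, "wx": 0, "wy": 0, "wz": 0},
    {"x": 0, "y": 0, "z": 0, "wx": 0, "wy": 0, "wz": 0},
    {"x": 0, "y": 0, "z": 0, "wx": 0, "wy": 0, "wz": 0}
  ],
  "fingers": 0,
  "squeeze": 25
}}

```text
clock: 4.35
tcp_pos: [0.4558, -0.1388, 0.0893]
eef_rot: [0.076, 0.997, -0.0, 0.0]
ft_force: [-0.4, -0.4, 0.5]
finger_gap: 0.0094
gripper_force: 25.0
```

{"api": "send_rows", "payload": {
  "increments": [
    {"x": 0, "y": 0, "z": -0.01, "wx": 0, "wy": 0, "wz": 0},
    {"x": 0, "y": 0, "z": -0.025, "wx": 0, "wy": 0, "wz": 0},
    {"x": 0, "y": 0, "z": -0.04, "wx": 0, "wy": 0, "wz": 0},
    {"x": 0, "y": 0, "z": -0.06, "wx": 0, "wy": 0, "wz": 0},
    {"x": 0, "y": 0, "z": -0.08, "wx": 0, "wy": 0, "wz": 0},
    {"x": 0, "y": 0, "z": -0.1, "wx": 0, "wy": 0, "wz": 0},
    {"x": 0, "y": 0, "z": -0.12, "wx": 0, "wy": 0, "wz": 0},
    {"x": 0, "y": 0, "z": -0.13, "wx": 0, "wy": 0, "wz": 0},
    {"x": 0, "y": 0, "z": -0.13, "wx": 0, "wy": 0, "wz": 0}
  ]
}}

```text
clock: 5.25
tcp_pos: [0.4566, -0.1389, 0.2208]
eef_rot: [0.076, 0.997, -0.001, 0.002]
ft_force: [-0.1, 0.1, -0.8]
finger_gap: 0.0098
gripper_force: 25.0
```

```bash
python3 - <<'E'
from h import *
d=shot('wrist','w4'); to([.423,.114,.22],27.6)
cv2.imwrite('pics/w4z.png',cv2.resize(cv2.imread('pics/w4.png')[100:400,100:540],(800,545)))
E
```

```text
t 5.3 tcp [ 0.4559 -0.1386  0.2194] yawY 81.32 zax [ 9.e-04 -4.e-04 -1.e+00] F [-0.6  0.1 -2. ] gap 0.0097 gf 25.0
shift [ 0.0707  0.2447 -0.0007] wz 53.72
```

View pics/w4z.png

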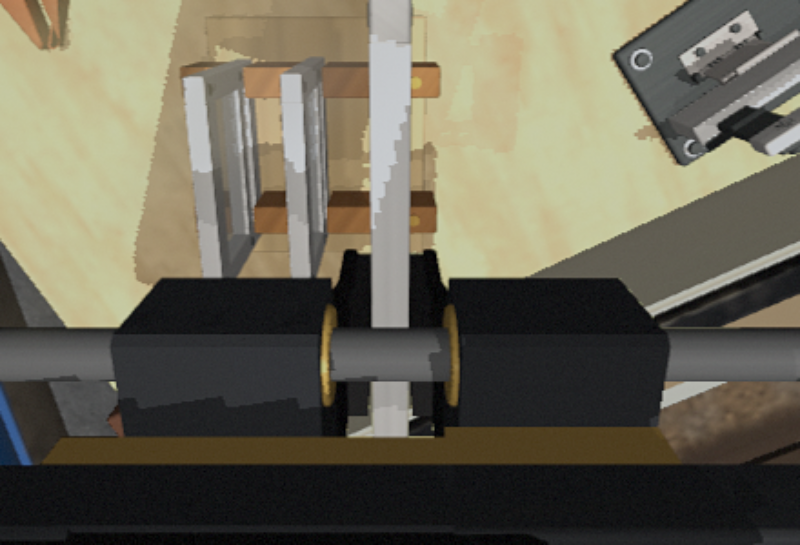

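The screen hangs upright and central in the fingers, and the narrow screens have not been disturbed. I'll carry it to a hover just in front of the bar.

{"api": "send_rows", "payload": {
  "increments": [
    {"x": 0.01, "y": 0.03, "z": 0, "wx": 0, "wy": 0, "wz": 5},
    {"x": 0.02, "y": 0.06, "z": 0, "wx": 0, "wy": 0, "wz": 11},
    {"x": 0.03, "y": 0.09, "z": 0, "wx": 0, "wy": 0, "wz": 17},
    {"x": 0.04, "y": 0.12, "z": 0, "wx": 0, "wy": 0, "wz": 23},
    {"x": 0.05, "y": 0.15, "z": 0, "wx": 0, "wy": 0, "wz": 30},
    {"x": 0.06, "y": 0.18, "z": 0, "wx": 0, "wy": 0, "wz": 37},
    {"x": 0.07, "y": 0.21, "z": 0, "wx": 0, "wy": 0, "wz": 44},
    {"x": 0.075, "y": 0.23, "z": 0, "wx": 0, "wy": 0, "wz": 50},
    {"x": 0.076, "y": 0.24, "z": 0, "wx": 0, "wy": 0, "wz": 53.7},
    {"x": 0.076, "y": 0.24, "z": 0, "wx": 0, "wy": 0, "wz": 53.7},
    {"x": 0.076, "y": 0.24, "z": 0, "wx": 0, "wy": 0, "wz": 53.7},
    {"x": 0.076, "y": 0.24, "z": 0, "wx": 0, "wy": 0, "wz": 53.7}
  ]
}}

```text
clock: 6.5
tcp_pos: [0.4166, 0.1095, 0.2184]
eef_rot: [0.518, 0.856, -0.0, -0.0]
ft_force: [-0.6, -0.4, -2.2]
finger_gap: 0.01
gripper_force: 25.0
```

```bash
python3 - <<'E'
from h import *
d=shot('wrist','w5'); t,R=st()
print('seat-4mm target:'); to([.4273-.004*.886,.116-.004*.463,.165],27.6)
g=cv2.cvtColor(cv2.imread('pics/w5.png'),cv2.COLOR_BGR2GRAY)
for f,zt in [('w4',.2417),('w5',t[2]+.0227)]:
  for dx in (.075,.085,.095): print(f,dx, proj(f,np.array([t[0],t[1],zt])+R[:,0]*dx) if f=='w5' else '')
cv2.imwrite('pics/w5z.png',cv2.resize(cv2.imread('pics/w5.png')[:300,160:560],(800,600)))
E
```

```text
t 6.55 tcp [0.4167 0.1094 0.2186] yawY 27.61 zax [-8.e-04 -3.e-04 -1.e+00] F [ 0.1  0.1 -1.5] gap 0.0097 gf 25.0
seat-4mm target:
t 6.55 tcp [0.4167 0.1094 0.2186] yawY 27.61 zax [-8.e-04 -3.e-04 -1.e+00] F [ 0.1  0.1 -1.5] gap 0.0097 gf 25.0
shift [0.0009 0.0085 0.0536] wz 0.01
w4 0.075 
w4 0.085 
w4 0.095 
w5 0.075 [312.83498754 119.25191645]
w5 0.085 [312.8393123   94.12524817]
w5 0.095 [312.84383128  67.87016777]
```

View pics/w5z.png

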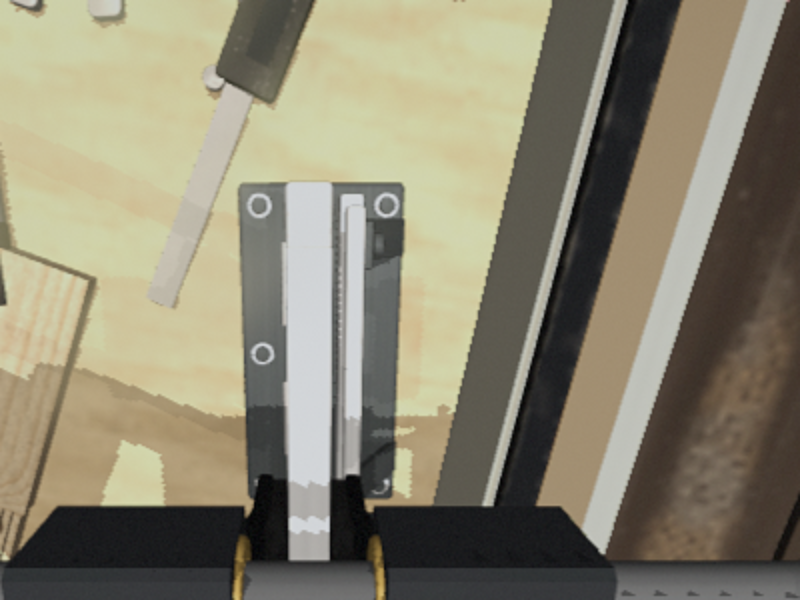

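The screen's end is at zoom row 182. The bar's end is at (356,205) and its front top edge near column 347.

```bash
python3 - <<'E'
from h import *
g=cv2.cvtColor(cv2.imread('pics/w5.png'),cv2.COLOR_BGR2GRAY)
for r in [110,150,200,225]: print(r,g[r,322:346].tolist())
print(g[94:110,338].tolist())
yy=np.array([np.cos(np.radians(117.6)),np.sin(np.radians(117.6)),0]); xx=np.array([yy[1],-yy[0],0])
e=onz('w5',334,102.5,.104); s=np.array([.4273,.116,.104]); print('bar end rel seat y,x',(e-s)@yy,(e-s)@xx)
e=onz('w5',333.5,200,.104); print((e-s)@yy,(e-s)@xx)
E
```

```text
110 [211, 211, 213, 195, 117, 95, 84, 102, 175, 209, 164, 156, 212, 212, 211, 211, 212, 211, 212, 213, 186, 60, 71, 74]
150 [211, 212, 215, 194, 92, 102, 90, 115, 163, 157, 132, 188, 213, 212, 212, 212, 212, 213, 211, 180, 93, 104, 103, 101]
200 [213, 213, 213, 183, 86, 84, 83, 133, 164, 131, 157, 211, 214, 212, 212, 212, 212, 215, 190, 87, 104, 99, 98, 104]
225 [212, 215, 200, 121, 49, 66, 102, 152, 157, 115, 141, 165, 171, 169, 172, 174, 169, 139, 81, 55, 57, 56, 59, 61]
[115, 115, 110, 214, 213, 211, 210, 213, 187, 209, 211, 211, 211, 211, 211, 211]
bar end rel seat y,x 0.08200765373566643 0.004409628864864694
-0.0015415077231943955 0.005592295142348698
```

{"api": "send_rows", "payload": {
  "increments": [
    {"x": 0, "y": 0.0085, "z": 0.01, "wx": 0, "wy": 0, "wz": 0},
    {"x": 0, "y": 0.0085, "z": 0.025, "wx": 0, "wy": 0, "wz": 0},
    {"x": 0, "y": 0.0085, "z": 0.04, "wx": 0, "wy": 0, "wz": 0},
    {"x": 0, "y": 0.0085, "z": 0.055, "wx": 0, "wy": 0, "wz": 0},
    {"x": 0, "y": 0.0085, "z": 0.065, "wx": 0, "wy": 0, "wz": 0},
    {"x": 0, "y": 0.0085, "z": 0.075, "wx": 0, "wy": 0, "wz": 0},
    {"x": 0, "y": 0.0085, "z": 0.082, "wx": 0, "wy": 0, "wz": 0},
    {"x": 0, "y": 0.0085, "z": 0.088, "wx": 0, "wy": 0, "wz": 0},
    {"x": 0, "y": 0.0085, "z": 0.092, "wx": 0, "wy": 0, "wz": 0},
    {"x": 0, "y": 0.0085, "z": 0.092, "wx": 0, "wy": 0, "wz": 0}
  ]
}}

```text
clock: 7.55
tcp_pos: [0.4241, 0.1141, 0.1266]
eef_rot: [0.518, 0.855, -0.0, -0.0]
ft_force: [0.4, -0.4, -1.0]
finger_gap: 0.0098
gripper_force: 25.0
```

{"api": "send_rows", "payload": {
  "increments": [
    {"x": 0, "y": 0.001, "z": 0.0, "wx": 0, "wy": 0, "wz": 0},
    {"x": 0, "y": 0.002, "z": 0.0, "wx": 0, "wy": 0, "wz": 0},
    {"x": 0, "y": 0.0025, "z": 0.0, "wx": 0, "wy": 0, "wz": 0},
    {"x": 0, "y": 0.0025, "z": 0.0, "wx": 0, "wy": 0, "wz": 0}
  ]
}}

```text
clock: 7.95
tcp_pos: [0.4262, 0.115, 0.127]
eef_rot: [0.518, 0.855, -0.001, -0.0]
ft_force: [-2.9, -2.1, -0.7]
finger_gap: 0.0098
gripper_force: 25.0
```

{"api": "send_rows", "payload": {
  "increments": [
    {"x": 0, "y": 0.0005, "z": 0.0, "wx": 0, "wy": 0, "wz": 0},
    {"x": 0, "y": 0.001, "z": 0.0, "wx": 0, "wy": 0, "wz": 0},
    {"x": 0, "y": 0.001, "z": 0.0, "wx": 0, "wy": 0, "wz": 0}
  ]
}}

```text
clock: 8.25
tcp_pos: [0.4264, 0.1153, 0.1267]
eef_rot: [0.518, 0.855, -0.001, -0.001]
ft_force: [-5.3, -4.1, 1.3]
finger_gap: 0.0096
gripper_force: 25.1
```

{"api": "send_rows", "payload": {
  "increments": [
    {"x": 0, "y": -0.0015, "z": 0.002, "wx": 0, "wy": 0, "wz": 0},
    {"x": 0, "y": -0.0015, "z": 0.004, "wx": 0, "wy": 0, "wz": 0},
    {"x": 0, "y": -0.0015, "z": 0.006, "wx": 0, "wy": 0, "wz": 0},
    {"x": 0, "y": -0.0015, "z": 0.008, "wx": 0, "wy": 0, "wz": 0},
    {"x": 0, "y": -0.0015, "z": 0.008, "wx": 0, "wy": 0, "wz": 0}
  ]
}}

```text
clock: 8.75
tcp_pos: [0.426, 0.115, 0.1186]
eef_rot: [0.518, 0.855, -0.0, -0.0]
ft_force: [-2.5, -1.8, -3.5]
finger_gap: 0.01
gripper_force: 25.0
```

{"api": "send_rows", "payload": {
  "increments": [
    {"x": 0, "y": 0, "z": 0.0015, "wx": 0, "wy": 0, "wz": 0},
    {"x": 0, "y": 0, "z": 0.0015, "wx": 0, "wy": 0, "wz": 0}
  ]
}}

```text
clock: 8.95
tcp_pos: [0.4259, 0.115, 0.1173]
eef_rot: [0.518, 0.855, -0.0, -0.0]
ft_force: [-3.6, -1.8, -1.3]
finger_gap: 0.0098
gripper_force: 25.0
```

{"api": "send_rows", "payload": {
  "increments": [
    {"x": 0, "y": -0.0005, "z": 0.0015, "wx": 0, "wy": 0, "wz": 0},
    {"x": 0, "y": -0.0005, "z": 0.0015, "wx": 0, "wy": 0, "wz": 0}
  ]
}}

```text
clock: 9.15
tcp_pos: [0.4259, 0.1148, 0.1163]
eef_rot: [0.518, 0.855, 0.0, 0.0]
ft_force: [-4.3, -2.1, 1.2]
finger_gap: 0.01
gripper_force: 25.0
```

{"api": "send_rows", "payload": {
  "increments": [
    {"x": 0, "y": 0, "z": 0, "wx": 0, "wy": 0, "wz": 0},
    {"x": 0, "y": 0, "z": 0, "wx": 0, "wy": 0, "wz": 0},
    {"x": 0, "y": 0, "z": 0, "wx": 0, "wy": 0, "wz": 0},
    {"x": 0, "y": 0, "z": 0, "wx": 0, "wy": 0, "wz": 0},
    {"x": 0, "y": 0, "z": 0, "wx": 0, "wy": 0, "wz": 0}
  ],
  "fingers": 0.034
}}

```text
clock: 9.65
tcp_pos: [0.4259, 0.1148, 0.1162]
eef_rot: [0.518, 0.855, 0.0, 0.0]
ft_force: [0.1, -0.6, -0.5]
finger_gap: 0.0327
gripper_force: 0.0
```

{"api": "send_rows", "payload": {
  "increments": [
    {"x": 0, "y": 0, "z": -0.01, "wx": 0, "wy": 0, "wz": 0},
    {"x": 0, "y": 0, "z": -0.03, "wx": 0, "wy": 0, "wz": 0},
    {"x": -0.01, "y": 0, "z": -0.06, "wx": 0, "wy": 0, "wz": 0},
    {"x": -0.04, "y": 0, "z": -0.09, "wx": 0, "wy": 0, "wz": 0},
    {"x": -0.06, "y": 0, "z": -0.1, "wx": 0, "wy": 0, "wz": 0},
    {"x": -0.06, "y": 0, "z": -0.1, "wx": 0, "wy": 0, "wz": 0},
    {"x": -0.06, "y": 0, "z": -0.1, "wx": 0, "wy": 0, "wz": 0}
  ]
}}

```text
clock: 10.35
tcp_pos: [0.4534, 0.0617, 0.2162]
eef_rot: [0.518, 0.855, 0.0, -0.0]
ft_force: [0.2, 0.1, -0.2]
finger_gap: 0.034
gripper_force: 0.0
```

```bash
python3 - <<'E'
from h import *
shot('wrist','w6'); shot('scene','s6'); t,R=st()
a=cv2.resize(cv2.imread('pics/w6.png')[:270,200:480],(560,540)); b=cv2.imread('pics/s6.png')[185:245,300:380]
b=cv2.resize(b,(240,180),interpolation=cv2.INTER_CUBIC); b=cv2.copyMakeBorder(b,0,360,0,0,cv2.BORDER_CONSTANT)
cv2.imwrite('pics/c6.png',np.hstack([a,b]))
E
```

```text
t 10.45 tcp [0.4525 0.0622 0.2151] yawY 27.63 zax [-2.e-03  4.e-04 -1.e+00] F [-1.3  0.5 -0.5] gap 0.0338 gf 0.0
```

View pics/c6.png

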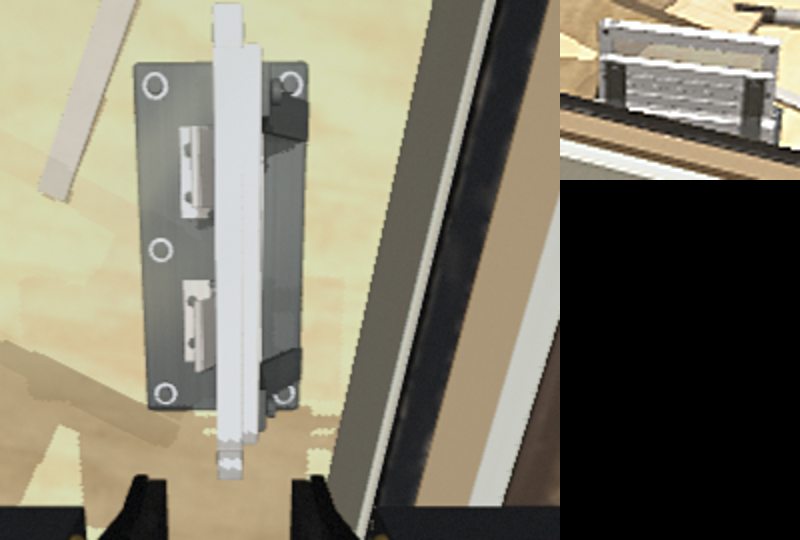

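The screen stands loose along the bar. Its ends are at rows 4 and 478 of the crop, and the bar's ends at 45 and 443. I'll check the centring and work out the press position.

```bash
python3 - <<'E'
from h import *
P=lambda u,v,z:onz('w6',200+u/2,v/2,z)
a,b=P(229,4,.138),P(230,478,.138); c,e=P(253,45,.104),P(251,443,.104)
yy=np.array([np.cos(np.radians(117.6)),np.sin(np.radians(117.6)),0]); xx=np.array([yy[1],-yy[0],0]); s=np.array([.4273,.116,.1])
for n,p in zip('abce',(a,b,c,e)): print(n,(p-s)@yy,(p-s)@xx)
to([*((a+b)/2)[:2],.15],27.6)
E
```

```text
a 0.08536086594249355 -0.0009432066621364852
b -0.08326448313344335 -0.0005254243079046435
c 0.0808428157525938 0.0083052240736951
e -0.08070320365987652 0.009156229099334477
t 10.45 tcp [0.4525 0.0622 0.2151] yawY 27.63 zax [-2.e-03  4.e-04 -1.e+00] F [-1.3  0.5 -0.5] gap 0.0338 gf 0.0
shift [0.0603 0.002  0.0652] wz 0.03
```

{"api": "send_rows", "payload": {
  "increments": [
    {"x": 0.03, "y": 0.001, "z": 0.01, "wx": 0, "wy": 0, "wz": 0},
    {"x": 0.06, "y": 0.001, "z": 0.03, "wx": 0, "wy": 0, "wz": 0},
    {"x": 0.06, "y": 0.001, "z": 0.05, "wx": 0, "wy": 0, "wz": 0},
    {"x": 0.06, "y": 0.001, "z": 0.065, "wx": 0, "wy": 0, "wz": 0},
    {"x": 0.06, "y": 0.001, "z": 0.07, "wx": 0, "wy": 0, "wz": 0},
    {"x": 0.06, "y": 0.001, "z": 0.07, "wx": 0, "wy": 0, "wz": 0}
  ],
  "fingers": 0
}}

```text
clock: 11.05
tcp_pos: [0.4252, 0.1156, 0.1448]
eef_rot: [0.518, 0.856, -0.001, -0.001]
ft_force: [-0.7, -0.2, -0.0]
finger_gap: 0.0014
gripper_force: 0.0
```

{"api": "send_rows", "payload": {
  "increments": [
    {"x": 0, "y": 0, "z": 0.004, "wx": 0, "wy": 0, "wz": 0},
    {"x": 0, "y": 0, "z": 0.006, "wx": 0, "wy": 0, "wz": 0},
    {"x": 0, "y": 0, "z": 0.008, "wx": 0, "wy": 0, "wz": 0},
    {"x": 0, "y": 0, "z": 0.01, "wx": 0, "wy": 0, "wz": 0},
    {"x": 0, "y": 0, "z": 0.012, "wx": 0, "wy": 0, "wz": 0},
    {"x": 0, "y": 0, "z": 0.013, "wx": 0, "wy": 0, "wz": 0}
  ]
}}

```text
clock: 11.65
tcp_pos: [0.4274, 0.1149, 0.1355]
eef_rot: [0.518, 0.855, 0.0, 0.001]
ft_force: [-8.5, -2.3, 20.3]
finger_gap: 0.0004
gripper_force: 10.2
```

{"api": "send_rows", "payload": {
  "increments": [
    {"x": 0, "y": -0.001, "z": 0.001, "wx": 0, "wy": 0, "wz": 0},
    {"x": 0, "y": -0.001, "z": 0.002, "wx": 0, "wy": 0, "wz": 0}
  ]
}}

```text
clock: 11.85
tcp_pos: [0.4275, 0.1147, 0.1349]
eef_rot: [0.518, 0.855, 0.001, 0.002]
ft_force: [-10.1, -3.2, 27.4]
finger_gap: 0.0007
gripper_force: 13.8
```

{"api": "send_rows", "payload": {
  "increments": [
    {"x": 0, "y": -0.001, "z": 0, "wx": 0, "wy": 0, "wz": 0},
    {"x": 0, "y": -0.002, "z": 0.0, "wx": 0, "wy": 0, "wz": 0},
    {"x": 0, "y": -0.002, "z": 0.0, "wx": 0, "wy": 0, "wz": 0}
  ]
}}

```text
clock: 12.15
tcp_pos: [0.4273, 0.1146, 0.1349]
eef_rot: [0.518, 0.855, 0.003, 0.003]
ft_force: [-0.8, 1.5, 16.8]
finger_gap: 0.0003
gripper_force: 8.1
```

{"api": "send_rows", "payload": {
  "increments": [
    {"x": 0, "y": -0.0005, "z": 0.001, "wx": 0, "wy": 0, "wz": 0},
    {"x": 0, "y": -0.0005, "z": 0.002, "wx": 0, "wy": 0, "wz": 0}
  ]
}}

```text
clock: 12.35
tcp_pos: [0.4276, 0.114, 0.1335]
eef_rot: [0.518, 0.855, 0.003, 0.004]
ft_force: [-1.2, 0.7, 15.2]
finger_gap: 0.0001
gripper_force: 7.4
```

```bash
python3 - <<'E'
from h import *
st(); shot('scene','s7'); shot('wrist','w7')
b=cv2.resize(cv2.imread('pics/s7.png')[180:250,295:385],(720,560),interpolation=cv2.INTER_CUBIC); cv2.imwrite('pics/c7.png',b)
E
```

```text
t 12.35 tcp [0.4276 0.114  0.1335] yawY 27.6 zax [ 9.3e-03  9.0e-04 -1.0e+00] F [-1.2  0.7 15.2] gap 0.0001 gf 7.4
```

View pics/c7.png

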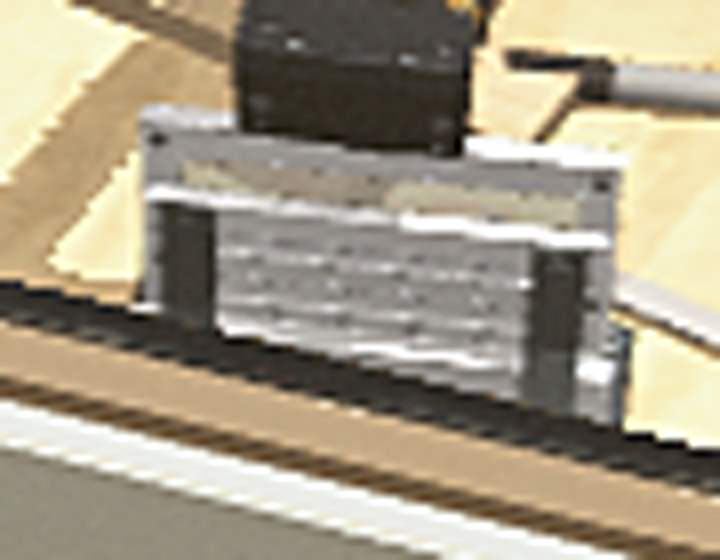

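The fingers bear squarely on the middle of the top rail (zoom 350,140) and the screen is starting to slide down. I'll carry on pressing.

{"api": "send_rows", "payload": {
  "increments": [
    {"x": 0, "y": -0.0002, "z": 0.001, "wx": 0, "wy": 0, "wz": 0},
    {"x": 0, "y": -0.0005, "z": 0.002, "wx": 0, "wy": 0, "wz": 0},
    {"x": 0, "y": -0.0005, "z": 0.003, "wx": 0, "wy": 0, "wz": 0}
  ]
}}

```text
clock: 12.75
tcp_pos: [0.426, 0.1136, 0.1291]
eef_rot: [0.518, 0.855, 0.002, 0.003]
ft_force: [-0.9, 0.1, 12.2]
finger_gap: 0.0005
gripper_force: 6.1
```

{"api": "send_rows", "payload": {
  "increments": [
    {"x": 0, "y": 0, "z": 0.001, "wx": 0, "wy": 0, "wz": 0},
    {"x": 0, "y": 0, "z": 0.002, "wx": 0, "wy": 0, "wz": 0},
    {"x": 0, "y": 0, "z": 0.003, "wx": 0, "wy": 0, "wz": 0}
  ]
}}

```text
clock: 13.05
tcp_pos: [0.4263, 0.1137, 0.1262]
eef_rot: [0.518, 0.855, 0.002, 0.003]
ft_force: [1.1, 0.5, 11.3]
finger_gap: 0.0004
gripper_force: 6.1
```

Sliding steadily at about 11 N. Fully home is TCP z ≈ 0.110.

{"api": "send_rows", "payload": {
  "increments": [
    {"x": 0, "y": 0, "z": 0.001, "wx": 0, "wy": 0, "wz": 0},
    {"x": 0, "y": 0, "z": 0.003, "wx": 0, "wy": 0, "wz": 0},
    {"x": 0, "y": 0, "z": 0.005, "wx": 0, "wy": 0, "wz": 0},
    {"x": 0, "y": 0, "z": 0.007, "wx": 0, "wy": 0, "wz": 0},
    {"x": 0, "y": 0, "z": 0.009, "wx": 0, "wy": 0, "wz": 0}
  ]
}}

```text
clock: 13.55
tcp_pos: [0.4268, 0.1139, 0.1173]
eef_rot: [0.518, 0.855, 0.003, 0.003]
ft_force: [1.9, 1.5, 12.4]
finger_gap: 0.0007
gripper_force: 5.9
```

{"api": "send_rows", "payload": {
  "increments": [
    {"x": 0, "y": 0, "z": 0.002, "wx": 0, "wy": 0, "wz": 0},
    {"x": 0, "y": 0, "z": 0.004, "wx": 0, "wy": 0, "wz": 0},
    {"x": 0, "y": 0, "z": 0.005, "wx": 0, "wy": 0, "wz": 0}
  ]
}}

```text
clock: 13.85
tcp_pos: [0.4237, 0.1133, 0.1103]
eef_rot: [0.518, 0.855, 0.0, 0.0]
ft_force: [-4.9, -0.8, 18.3]
finger_gap: 0.0003
gripper_force: 9.1
```

{"api": "send_rows", "payload": {
  "increments": [
    {"x": 0, "y": 0.001, "z": 0.001, "wx": 0, "wy": 0, "wz": 0},
    {"x": 0, "y": 0.002, "z": 0.002, "wx": 0, "wy": 0, "wz": 0},
    {"x": 0, "y": 0.002, "z": 0.002, "wx": 0, "wy": 0, "wz": 0}
  ]
}}

```text
clock: 14.15
tcp_pos: [0.4238, 0.1133, 0.1101]
eef_rot: [0.518, 0.856, -0.002, -0.001]
ft_force: [-19.5, -6.0, 35.3]
finger_gap: 0.0003
gripper_force: 17.8
```

{"api": "send_rows", "payload": {
  "increments": [
    {"x": 0, "y": -0.002, "z": -0.003, "wx": 0, "wy": 0, "wz": 0},
    {"x": 0, "y": -0.002, "z": -0.01, "wx": 0, "wy": 0, "wz": 0},
    {"x": 0, "y": -0.002, "z": -0.03, "wx": 0, "wy": 0, "wz": 0},
    {"x": -0.03, "y": -0.002, "z": -0.06, "wx": 0, "wy": 0, "wz": 0},
    {"x": -0.06, "y": -0.002, "z": -0.1, "wx": 0, "wy": 0, "wz": 0},
    {"x": -0.06, "y": -0.002, "z": -0.11, "wx": 0, "wy": 0, "wz": 0},
    {"x": -0.06, "y": -0.002, "z": -0.11, "wx": 0, "wy": 0, "wz": 0},
    {"x": -0.06, "y": -0.002, "z": -0.11, "wx": 0, "wy": 0, "wz": 0}
  ]
}}

```text
clock: 14.95
tcp_pos: [0.4498, 0.0607, 0.2156]
eef_rot: [0.518, 0.855, -0.0, -0.001]
ft_force: [-0.3, 0.9, -0.1]
finger_gap: 0.0006
gripper_force: 0.0
```

```bash
python3 - <<'E'
from h import *
shot('wrist','w8'); shot('scene','s8'); st()
a=cv2.resize(cv2.imread('pics/w8.png')[:240,200:440],(480,480)); b=cv2.imread('pics/s8.png')[180:250,295:385]
b=cv2.resize(b,(320,249),interpolation=cv2.INTER_CUBIC); b=cv2.copyMakeBorder(b,0,231,0,0,cv2.BORDER_CONSTANT)
cv2.imwrite('pics/c8.png',np.hstack([a,b]))
E
```

```text
t 15.05 tcp [0.4493 0.0609 0.2149] yawY 27.66 zax [-3.7e-03  4.0e-04 -1.0e+00] F [-0.3  0.7  0.4] gap 0.0008 gf 0.0
```

View pics/c8.png

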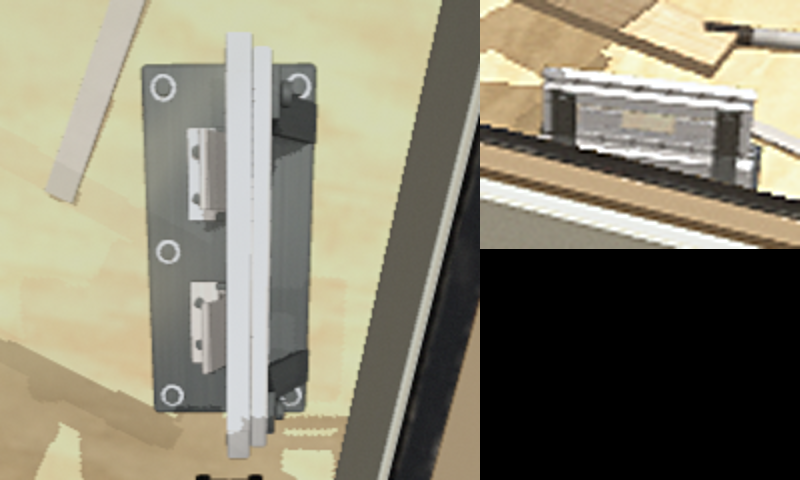

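The screen stands low against the bar, with its ends at rows 32 and 458. I'll check the height at both ends, then hand in.

```bash
python3 - <<'E'
from h import *
P=lambda u,v,z:onz('w8',200+u/2,v/2,z)
yy=np.array([np.cos(np.radians(117.6)),np.sin(np.radians(117.6)),0]); xx=np.array([yy[1],-yy[0],0]); s=np.array([.4273,.116,.1])
for u,v,z in [(239,32,.11),(238,458,.11),(262,47,.104),(260,446,.104)]: p=P(u,v,z)-s; print((p@yy).round(4),(p@xx).round(4))
g=cv2.cvtColor(cv2.imread('pics/w8.png'),cv2.COLOR_BGR2GRAY)
for r in (30,60,100,150,200): print(r,g[r,308:340].tolist())
E
```

```text
0.0846 -0.0012
-0.0845 -0.0006
0.0809 0.0077
-0.081 0.0094
30 [204, 204, 204, 195, 170, 182, 214, 212, 212, 212, 212, 212, 212, 212, 213, 213, 215, 189, 166, 217, 214, 213, 213, 213, 213, 214, 214, 198, 184, 214, 213, 213]
60 [124, 124, 123, 118, 138, 190, 217, 214, 215, 215, 215, 214, 216, 215, 214, 215, 217, 197, 180, 217, 215, 215, 215, 215, 215, 217, 215, 182, 22, 32, 37, 54]
100 [125, 125, 127, 126, 119, 175, 220, 216, 216, 215, 216, 215, 215, 216, 216, 215, 215, 210, 205, 217, 215, 215, 216, 216, 215, 217, 203, 153, 118, 121, 121, 121]
150 [137, 129, 127, 129, 113, 172, 220, 217, 216, 216, 216, 216, 216, 216, 217, 218, 205, 191, 213, 217, 217, 216, 216, 216, 217, 206, 160, 88, 102, 104, 100, 101]
200 [96, 96, 96, 94, 88, 174, 223, 217, 217, 217, 218, 217, 217, 217, 217, 220, 199, 178, 218, 218, 217, 216, 217, 218, 214, 182, 95, 108, 105, 79, 54, 65]
```

Both ends are level at 0.11 m, centred within about 0.1 mm and flush with the bar.

```bash
python3 -c "
from h import *
print(env.close_job())"
```

```text
the job is handed in; nothing more can be done
None
```

The wide screen is fitted: it was set loose on the clips, then pressed until it bottomed on the base; it stands level, centred and against the bar, the narrow screens are still in the rack, and the job was handed in at about 15 s (I checked its height and position, not the clip angles).

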